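Find the full and the empty shaker by their weight

TASK

The three steel shakers look alike, but one is full, one is half full and one is nearly empty: feel which is which by lifting them. Stand the full one on the serving tray with the soup bowl and the nearly empty one in the shallow steel pan, setting them down gently and upright; the half-full one stays, or goes back, where it stood. Do not tip a shaker over and leave the other things where they are.

Things in the scene. Friction and masses are not known exactly. Their poses are not given: they have to be found in the camera images.
- shaker_1: closed steel shaker, 58 mm across, 95 mm tall, straight-sided with a slightly domed top; origin at the centre of its underside, z up. One of three exactly alike, in a loose row ahead of the robot. With contents the full one weighs 0.45 kg (4.4 N), the half-full 0.25 kg (2.45 N), the nearly empty 0.12 kg (1.2 N), each within 10 percent; which is which changes every time
- shaker_2: closed steel shaker, 58 mm across, 95 mm tall, straight-sided with a slightly domed top; origin at the centre of its underside, z up. One of three exactly alike, in a loose row ahead of the robot. With contents the full one weighs 0.45 kg (4.4 N), the half-full 0.25 kg (2.45 N), the nearly empty 0.12 kg (1.2 N), each within 10 percent; which is which changes every time
- shaker_3: closed steel shaker, 58 mm across, 95 mm tall, straight-sided with a slightly domed top; origin at the centre of its underside, z up. One of three exactly alike, in a loose row ahead of the robot. With contents the full one weighs 0.45 kg (4.4 N), the half-full 0.25 kg (2.45 N), the nearly empty 0.12 kg (1.2 N), each within 10 percent; which is which changes every time
- serving_tray: fixed dark brown serving tray, 449 mm (x, away from the robot) by 336 mm (y), with clipped corners, at the robot's left; its raised rim is 24 mm high and about 40 mm wide; its flat floor, 3 mm above the worktop, spans x -180 to 180 mm and y -100 to 125 mm from its origin; origin at the centre of its underside. A soup bowl stands on its near half, a squat jar far left
- tray_spot (a point): point on the tray's floor (3 mm above the worktop) in the middle of its free far half, 100 mm along x and -45 mm along y from the tray's origin; a shaker fits well anywhere on the flat floor clear of the bowl and the jar
- pan: fixed shallow square stainless steel pan, open at the top, 130 x 130 mm outside and 25 mm high including its rolled rim (walls 3 mm thick, rim bar 6 mm thick), at the robot's right; flat floor 3 mm above the worktop; origin at the centre of its underside
- pan_spot (a point): centre of the pan's floor, 3 mm above the worktop
- bowl: fixed white ribbed soup bowl, 141 mm across and 62 mm tall, on the near half of the tray; origin at the centre of its underside; leave it alone
- spice_jar: slim glass spice jar with a white cap, 47 mm across and 98 mm tall, on the worktop behind the gap between the shakers and the pan; origin at the centre of its underside; leave it alone. A wall shelf hangs over the back of the worktop: its front edge is at x = 0.595 m, its underside 0.43 m above the worktop, so keep the wrist from swinging out under it
- chili_jar: squat jar with a dark screw lid, 64 x 68 mm and 84 mm tall, on the far left part of the tray; origin at the centre of its underside; leave it alone
- marker: marker pen, 17 x 135 x 15 mm, lying along y behind the shakers; origin under its middle; leave it alone
- small_dish: fixed small white sauce dish, 67 mm across and 21 mm tall, behind the shakers; origin at the centre of its underside; leave it alone

How it is judged:
By the outcome, as a careful person would: the job done as asked, in the order asked, and still so for the second after the job is handed in, with the robot touching nothing.
It also fails if it takes over 69 s, if anything falls off the work surface, if the arm or the gripper's body presses on something with over 40 N, if the wrist force passes 120 N, or if a joint passes its speed limit or range.

ROBOT

A 6-joint arm with a two-finger parallel gripper is mounted at the origin on the work surface; the furniture and walls round the work are solid. World frame = base frame: x ahead of the robot, y to its left, z up, the work surface at z = 0. Lengths are in m, angles in rad, forces in N, time in s.
With the tool pointing down it reaches from about 0.35 to 0.85 m from the base axis. Payload 8.1 kg.
Tool frame: the origin (TCP) lies at the very end of the fingers, on their centre line; the grasp point (between the pads) lies 19 mm behind it; z points along the fingers, y is the line along which they close (so a half turn about z gives the same grasp; the last joint's range is limited). The gripper opens to 93 mm and grips with 3 to 60 N. Pads are 15 mm wide; open, the fingers measure 128 mm over their backs; the gripper's body (75 mm by 188 mm) begins 65 mm behind the grasp point.
Start: joints at [1.12, 0.13, 1.488, -0, 1.523, -0.085], TCP at [0.215, 0.56, 0.219] pointing down, gripper open.
Joint ranges: [-2.96, 2.96], [-0.89, 2.26], [0.02, 2.5], [-1.34, 4.48], [0, 2.73], [-2.66, 2.66]. Speed limits (rad/s): [2.39, 2.39, 2.79, 3.14, 3.14, 3.14].

INTERFACE

Orientations are given as a rotation vector (axis times angle).
In Python, from plant import monitor, eyes, ticket gives the robot as it stands.
- The arm moves only by the tool arm_command, never from a script. Its argument "deltas" is a list that holds one entry, the list of rows, each a list of 6 numbers: the shift along the world's x, y, z in cm, then the turn, a rotation vector about the world's x, y, z in degrees. In form: [[[tx, ty, tz, rx, ry, rz], ...]]. A call has 1 to 12 rows; each row shifts and turns the commanded pose from where the row before left it; what a row does not reach is not made up. A row lasts 1/12 s, in which the tool goes at most 41.7 mm and 7.16 degrees, less where a joint would pass 70% of its speed; a pose out of reach is approached as far as the arm can. A call is refused whole if a number of a shift passes 4.17 or a number of a turn 7.16, either way. A call with a gripper value outside its range is refused whole. "gripper" is the opening, from -1 (shut) to 1 (fully open), set as the call begins (left out, the last holds). The fingers move at their own pace and stop on an object; "squeeze" is the grip in N (left out, the last holds). Time passes only in rows, so rows that do not move let the fingers close. It gives the time, the measured TCP pose, the force, the opening and the grip force at its end, in the units of the state.
- monitor.read_state(): the state, without advancing time (a new reading comes with each control period).
- eyes.read_camera(name): name is "scene" or "top" or "wrist"; returns the picture (420x560x3 uint8, blue, green, red); there is no depth.
- eyes.camera_model(name): a dict with "fx", "fy", "cx", "cy" (pixels), "k1" (the pictures are not rectified: a ray, as slopes to the right and down, at radius r is drawn at 1 + k1 r^2 times it, then the intrinsics apply), "rvec" (rotation vector, rad) and "tvec" (3), from world to camera coordinates, as OpenCV has them. Camera axes: x right, y down, z forward; pixel columns grow to the right and rows downward; lengths in m; the calibration is good to about 2 mm. A picture is of the moment at which its call begins: read the wrist's pose just before it. camera_model takes no time and is no camera call; for the wrist camera it gives the pose at the moment of the call.
- ticket.close_job(): hands the job in; it is judged then, once.
The state is a dict: "t": time; "q": joint angles; "dq": joint speeds; "joint_torque": joint torques, N m; "tool_pos": TCP position; "orientation": TCP orientation; "force": force on the tool from outside, world axes, zero at the start; "wrist_torque": the same for the moment, N m; "opening": finger opening in m; "gripper_force": force on a finger pad.
Only numpy, scipy, OpenCV 4.12 (cv2) and the standard library are available. Lean on these libraries where they do the work, as an engineer would, in place of code of your own. Each camera call takes 0.05 s, during which the arm holds its last target. There are 200 camera calls.

## Working session

There is one attempt and no reset: what is moved stays moved. The work goes in short steps, Python scripts to look and compute and a tool call to move; the robot and the scene stay as the last step left them, time stands still between calls to the robot, and variables do not carry over. Pictures are saved under pics/ and viewed, at most 10 in all, crops included, and the job is handed in when it is done.

Besides the shell and the picture viewer there is one more tool, called after "Request:" as name(argument=value, ...) on one line, values as JSON. arm_command: Moves the arm, as the interface text tells. Its arguments: {"type":"object","properties":{"deltas":{"type":"array"},"gripper":{"type":"number"},"squeeze":{"type":"number"}},"required":["deltas"]}

```bash
mkdir -p pics; cat > h.py <<'E'
import numpy as np,cv2,sys
from plant import monitor,eyes,ticket
def cam(n):
    m=eyes.camera_model(n);R=cv2.Rodrigues(np.array(m["rvec"],float))[0];return m,R,np.array(m["tvec"],float).ravel()
def ray(n,u,v,c=None):
    m,R,t=c or cam(n);x=(u-m["cx"])/m["fx"];y=(v-m["cy"])/m["fy"];X,Y=x,y
    for _ in range(30):
        s=1+m["k1"]*(X*X+Y*Y);X,Y=x/s,y/s
    return -R.T@t,R.T@np.array([X,Y,1])
def atz(n,u,v,z,c=None):
    o,d=ray(n,u,v,c);return o+d*(z-o[2])/d[2]
def proj(n,p,c=None):
    m,R,t=c or cam(n);q=R@np.array(p)+t;x,y=q[:2]/q[2];s=1+m["k1"]*(x*x+y*y)
    return np.array([m["cx"]+m["fx"]*x*s,m["cy"]+m["fy"]*y*s])
def tri(rs):
    A=np.zeros((3,3));b=np.zeros(3)
    for o,d in rs:
        d=d/np.linalg.norm(d);P=np.eye(3)-np.outer(d,d);A+=P;b+=P@o
    p=np.linalg.solve(A,b);return p,[np.linalg.norm(np.cross(p-o,d/np.linalg.norm(d))) for o,d in rs]
E
python3 - <<'E'
from h import *
print(monitor.read_state())
for n in("scene","top"):
    cv2.imwrite(f"pics/{n}0.png",eyes.read_camera(n)); m,R,t=cam(n); print(n,m,-R.T@t)
E
```

```text
{'t': 0.0, 'q': array([ 1.11957807e+00,  1.31148875e-01,  1.48926079e+00,  1.78498694e-05,
        1.52298592e+00, -8.54167878e-02]), 'dq': array([-0.00031522,  0.00119137, -0.00030818, -0.00041856,  0.00043189,
        0.00054954]), 'joint_torque': array([ 1.15293820e-03, -5.59812748e+01, -4.91777515e+01,  7.70584960e-02,
        3.47268849e-02, -1.18049679e-04]), 'tool_pos': array([0.21435723, 0.55980627, 0.21760494]), 'orientation': array([-5.71312368e-01, -3.08870332e+00,  2.72283856e-03]), 'force': array([ 0.03443663, -0.22068757,  0.20866458]), 'wrist_torque': array([-0.00625264, -0.0105876 , -0.00704813]), 'gripper_force': 0.0, 'opening': 0.09316502656605993}
scene {'fx': 477.2100847223814, 'fy': 477.2100847223814, 'cx': 277.0257165998138, 'cy': 206.16542931815826, 'k1': -0.03965811639546463, 'rvec': array([ 1.0715312 , -2.04119572,  1.24320589]), 'tvec': array([0.31405511, 0.17136232, 1.32648636])} [-0.76115011  0.86065417  0.75331708]
top {'fx': 442.82270844619023, 'fy': 442.82270844619023, 'cx': 276.02565196886684, 'cy': 208.71891580040102, 'k1': -0.05474600603544473, 'rvec': array([ 2.13820804, -2.18832486,  0.09583015]), 'tvec': array([0.09789603, 0.42510464, 1.28136221])} [0.29533881 0.07299617 1.31895157]
```

View pics/top0.png

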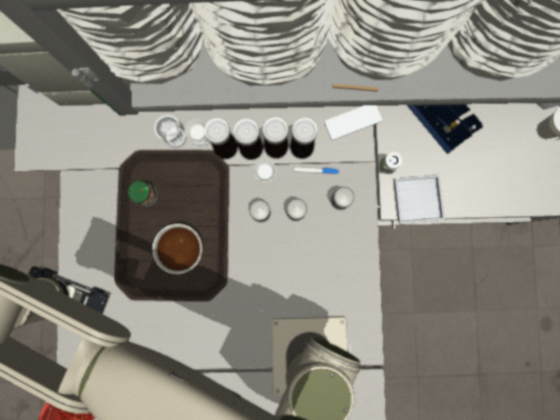

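View pics/scene0.png

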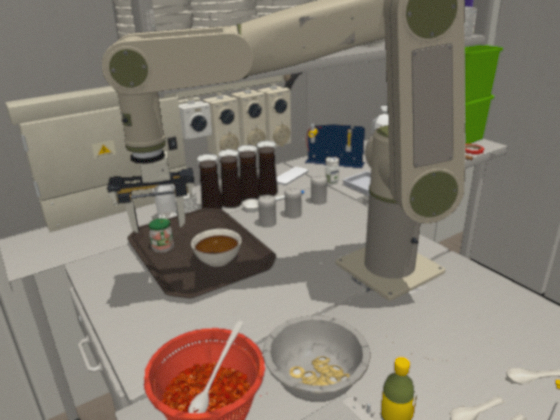

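The top view shows the shakers at about (260,210), (297,209) and (343,197). The pan is at (419,198), the spice jar at (393,161), the bowl at (178,249) and the chili jar at (141,192). In the scene view the shakers are at (267,210), (293,203) and (319,189). Next I'll zoom in to measure.

```bash
python3 - <<'E'
from h import *
t=cv2.imread("pics/top0.png");s=cv2.imread("pics/scene0.png")
a=cv2.resize(t[150:230,240:450],None,fx=3.8,fy=3.8,interpolation=cv2.INTER_CUBIC)   
b=cv2.resize(s[150:230,240:400],None,fx=3.6,fy=3.6,interpolation=cv2.INTER_CUBIC)
o=np.zeros((600,800,3),np.uint8);o[:a.shape[0],:a.shape[1]]=a[:, :800];o[306:306+b.shape[0],:b.shape[1]]=b[:294]
cv2.imwrite("pics/c1.png",o)
E
```

```text
(no output)
```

View pics/c1.png

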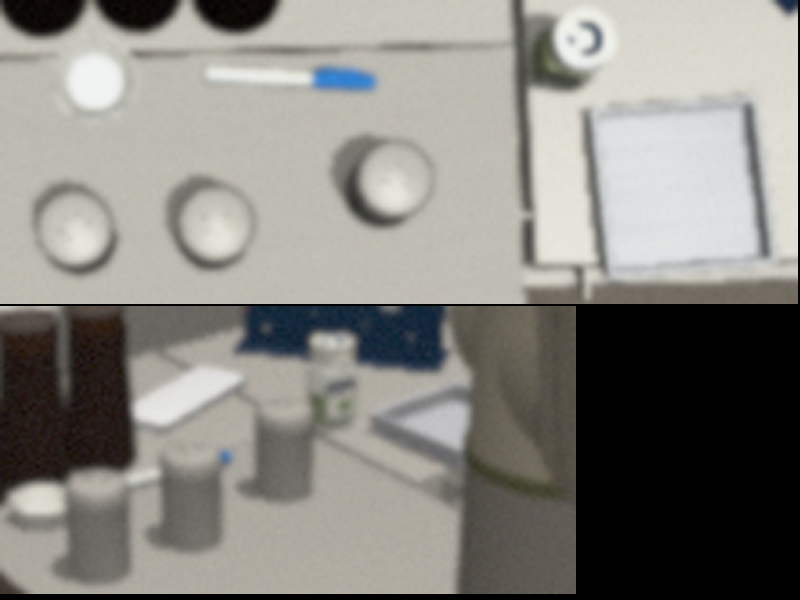

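Disc centres in the upper half are A (75,229), B (215,223) and C (393,179). The pan's rim corners there are (588,108), (750,97), (770,262) and (605,275). In the lower half the shaker tops are at A (98,482), B (192,458) and C (284,410).

```bash
python3 - <<'E'
from h import *
T={'A':(75,229),'B':(215,223),'C':(393,179),'spice':(584,40)};S={'A':(98,482),'B':(192,458),'C':(284,410),'spice':(332,345)}
tp=lambda p:(p[0]/3.8+240-.37,p[1]/3.8+150-.37)
sp=lambda p:(p[0]/3.6+240-.36,(p[1]-306)/3.6+150-.36)
for k in T:
    p,e=tri([ray("top",*tp(T[k])),ray("scene",*sp(S[k]))]);print(k,p.round(4),np.round(e,4),'atz.093',atz("top",*tp(T[k]),.093).round(4))
    for u in((T[k][0]+40,T[k][1]),): print('  radius',np.linalg.norm(atz("top",*tp(u),.09)-atz("top",*tp(T[k]),.09)).round(4))
c=np.array([atz("top",*tp(p),.024) for p in((588,108),(750,97),(770,262),(605,275))]);print(c.round(4),c.mean(0).round(4),[np.linalg.norm(c[i]-c[i-1]).round(4) for i in range(4)])
print('pan left corner scene',atz("scene",*sp((375,418)),.024).round(4))
# tray: outer extents in top
for z,l in((.024,[(118,225),(229,225),(172,151),(172,300)]),): print('tray',[atz("top",*q,z).round(3) for q in l])
print('bowl',atz("top",178,249,.06).round(3),'chili',atz("top",140,191,.084).round(3), 'marker',atz("top",240+205/3.8,150+75/3.8,.01).round(3),atz("top",240+375/3.8,150+80/3.8,.01).round(3))
print('bottles bases/tops',[atz("top",u,125,.2).round(3) for u in(217,246,275,303)],[atz("top",u,150,.0).round(3) for u in(225,303)])
E
```

```text
A [0.4184 0.1343 0.0915] [0.0007 0.0007] atz.093 [0.4179 0.1336 0.093 ]
  radius 0.0294
B [0.4206 0.0308 0.0855] [0. 0.] atz.093 [0.4198 0.031  0.093 ]
  radius 0.0293
C [ 0.4498 -0.1005  0.0898] [0.0004 0.0004] atz.093 [ 0.4492 -0.1004  0.093 ]
  radius 0.0294
spice [ 0.5505 -0.2452  0.0927] [0.0014 0.0014] atz.093 [ 0.5496 -0.2462  0.093 ]
  radius 0.0299
[[ 0.51   -0.2645  0.024 ]
 [ 0.5158 -0.3923  0.024 ]
 [ 0.3863 -0.4001  0.024 ]
 [ 0.3794 -0.2711  0.024 ]] [ 0.4479 -0.332   0.024 ] [np.float64(0.1308), np.float64(0.1279), np.float64(0.1298), np.float64(0.1291)]
pan left corner scene [ 0.4954 -0.2586  0.024 ]
tray [array([0.39 , 0.557, 0.024]), array([0.382, 0.227, 0.024]), array([0.609, 0.396, 0.024]), array([0.168, 0.396, 0.024])]
bowl [0.315 0.369 0.06 ] chili [0.481 0.473 0.084] marker [0.545 0.032 0.01 ] [ 0.537 -0.102  0.01 ]
bottles bases/tops [array([0.632, 0.235, 0.2  ]), array([0.63 , 0.159, 0.2  ]), array([0.628, 0.084, 0.2  ]), array([0.626, 0.011, 0.2  ])] [array([0.613, 0.24 , 0.   ]), array([0.607, 0.002, 0.   ])]
```

The heights agree with the text, at about 0.09 m:

| Thing | x (m) | y (m) |
|---|---|---|
| Shaker A | 0.418 | 0.134 |
| Shaker B | 0.420 | 0.031 |
| Shaker C | 0.449 | -0.100 |
| Pan | 0.448 | -0.332 |
| Tray origin | ≈0.388 | ≈0.394 |

Now I'll move over A.

Request:
arm_command(deltas=[[[1.7, -3.55, -0.45, 0, 0, -4.25], [1.7, -3.55, -0.45, 0, 0, -4.25], [1.7, -3.55, -0.45, 0, 0, -4.25], [1.7, -3.55, -0.45, 0, 0, -4.25], [1.7, -3.55, -0.45, 0, 0, -4.25], [1.7, -3.55, -0.45, 0, 0, -4.25], [1.7, -3.55, -0.45, 0, 0, -4.25], [1.7, -3.55, -0.45, 0, 0, -4.25], [1.7, -3.55, -0.45, 0, 0, -4.25], [1.7, -3.55, -0.45, 0, 0, -4.25], [1.7, -3.55, -0.45, 0, 0, -4.25], [1.7, -3.55, -0.45, 0, 0, -4.25]]], gripper=1, squeeze=25)

```text
t: 1.1
tool_pos: [0.4187, 0.1325, 0.1643]
orientation: [-1.85, -2.539, -0.0]
force: [0.3, -0.1, -0.7]
opening: 0.0931
gripper_force: 0.0
```

Request:
arm_command(deltas=[[[0, 0, 0, 0, 0, 0], [0, 0, 0, 0, 0, 0], [0, 0, 0, 0, 0, 0]]])

```text
t: 1.35
tool_pos: [0.4182, 0.1345, 0.1644]
orientation: [-1.845, -2.541, 0.0]
force: [-0.6, 0.4, -0.0]
opening: 0.0932
gripper_force: 0.0
```

Request:
arm_command(deltas=[[[0, 0, -2.0, 0, 0, 0], [0, 0, -2.0, 0, 0, 0], [0, 0, -2.0, 0, 0, 0], [0, 0, -2.0, 0, 0, 0], [0, 0, -2.0, 0, 0, 0], [0, 0, -1.5, 0, 0, 0], [0, 0, -0.7, 0, 0, 0], [0, 0, 0, 0, 0, 0]]])

```text
t: 2.02
tool_pos: [0.4166, 0.1354, 0.041]
orientation: [-1.84, -2.543, 0.004]
force: [0.3, -0.2, 0.9]
opening: 0.0929
gripper_force: 0.0
```

Request:
arm_command(deltas=[[[0, 0, 0, 0, 0, 0], [0, 0, 0, 0, 0, 0], [0, 0, 0, 0, 0, 0], [0, 0, 0, 0, 0, 0], [0, 0, 0, 0, 0, 0], [0, 0, 0, 0, 0, 0], [0, 0, 0, 0, 0, 0], [0, 0, 0, 0, 0, 0], [0, 0, 0, 0, 0, 0], [0, 0, 0, 0, 0, 0]]], gripper=-1, squeeze=25)

```text
t: 2.85
tool_pos: [0.4191, 0.1344, 0.0432]
orientation: [1.845, 2.542, 0.001]
force: [-0.4, -0.3, 5.8]
opening: 0.059
gripper_force: 25.0
```

Request:
arm_command(deltas=[[[0, 0, 0.3, 0, 0, 0], [0, 0, 0.7, 0, 0, 0], [0, 0, 1.0, 0, 0, 0], [0, 0, 1.0, 0, 0, 0], [0, 0, 0.7, 0, 0, 0], [0, 0, 0.3, 0, 0, 0], [0, 0, 0, 0, 0, 0], [0, 0, 0, 0, 0, 0], [0, 0, 0, 0, 0, 0], [0, 0, 0, 0, 0, 0], [0, 0, 0, 0, 0, 0]]])

```text
t: 3.77
tool_pos: [0.4182, 0.1342, 0.0821]
orientation: [-1.845, -2.542, 0.001]
force: [0.6, -0.1, -2.7]
opening: 0.0589
gripper_force: 25.0
```

```bash
python3 - <<'E'
from h import *
F=[]
for i in range(6):
    s=monitor.read_state();F.append(s['force']); 
    if i<5: im=eyes.read_camera("wrist")
print(np.round(F,2),s['t'],s['tool_pos'],s['opening'],s['wrist_torque'],s['joint_torque'])
E
```

```text
[[ 0.6  -0.15 -2.7 ]
 [-0.08 -0.74 -3.35]
 [ 0.29  0.67 -2.09]
 [-0.12 -0.18 -2.5 ]
 [ 0.05 -0.47 -3.12]
 [ 0.85 -0.45 -1.6 ]] 4.0167 [0.41852465 0.13428695 0.08249863] 0.05858148269900604 [-0.02427398  0.05998161 -0.03937654] [ 2.15349510e-04 -3.63110518e+01 -4.70719564e+01  6.94898958e-02
  2.87650904e-02  1.06951072e-04]
```

A weighs about 2.5 N, so it is the half-full one. I'll set it back.

Request:
arm_command(deltas=[[[0, 0, -0.5, 0, 0, 0], [0, 0, -1.0, 0, 0, 0], [0, 0, -1.0, 0, 0, 0], [0, 0, -0.7, 0, 0, 0], [0, 0, -0.3, 0, 0, 0], [0, 0, -0.2, 0, 0, 0], [0, 0, -0.1, 0, 0, 0], [0, 0, -0.1, 0, 0, 0], [0, 0, -0.1, 0, 0, 0], [0, 0, 0, 0, 0, 0], [0, 0, 0, 0, 0, 0]]])

```text
t: 4.93
tool_pos: [0.419, 0.1344, 0.0432]
orientation: [1.845, 2.542, 0.001]
force: [-1.7, -0.1, 1.8]
opening: 0.0587
gripper_force: 25.0
```

Request:
arm_command(deltas=[[[0, 0, 0, 0, 0, 0], [0, 0, 0, 0, 0, 0], [0, 0, 0, 0, 0, 0], [0, 0, 0, 0, 0, 0], [0, 0, 0, 0, 0, 0], [0, 0, 0, 0, 0, 0], [0, 0, 0, 0, 0, 0]]], gripper=1)

```text
t: 5.52
tool_pos: [0.4186, 0.1343, 0.0426]
orientation: [-1.846, -2.542, -0.0]
force: [-0.2, -0.1, -0.1]
opening: 0.0929
gripper_force: 0.0
```

Request:
arm_command(deltas=[[[0, 0, 0.7, 0, 0, 0], [0, 0, 1.7, 0, 0, 0], [0, 0, 2.4, 0, 0, 0], [0, 0, 2.4, 0, 0, 0], [0, 0, 2.4, 0, 0, 0], [0, 0, 2.2, 0, 0, 0], [0, -2.0, 0, 0, 0, -4], [0, -3.0, 0, 0, 0, -4], [0, -3.0, 0, 0, 0, -4], [0.1, -2.4, 0, 0, 0, -2], [0, 0, 0, 0, 0, 0], [0, 0, 0, 0, 0, 0]]])

```text
t: 6.52
tool_pos: [0.4197, 0.0295, 0.1612]
orientation: [2.144, 2.296, 0.001]
force: [-0.1, 0.2, -0.5]
opening: 0.0932
gripper_force: 0.0
```

Request:
arm_command(deltas=[[[0, 0.1, -2.0, 0, 0, 0], [0, 0, -2.0, 0, 0, 0], [0, 0, -2.0, 0, 0, 0], [0, 0, -2.0, 0, 0, 0], [0, 0, -2.0, 0, 0, 0], [0, 0, -1.2, 0, 0, 0], [0, 0, -0.6, 0, 0, 0], [0, 0, 0, 0, 0, 0], [0, 0, 0, 0, 0, 0]]])

```text
t: 7.27
tool_pos: [0.4198, 0.0319, 0.0431]
orientation: [-2.14, -2.299, -0.0]
force: [1.1, -0.6, 0.3]
opening: 0.0931
gripper_force: 0.0
```

Request:
arm_command(deltas=[[[0, 0, 0, 0, 0, 0], [0, 0, 0, 0, 0, 0], [0, 0, 0, 0, 0, 0], [0, 0, 0, 0, 0, 0], [0, 0, 0, 0, 0, 0], [0, 0, 0, 0, 0, 0], [0, 0, 0, 0, 0, 0], [0, 0, 0, 0, 0, 0], [0, 0, 0, 0, 0, 0], [0, 0, 0, 0, 0, 0]]], gripper=-1, squeeze=25)

```text
t: 8.1
tool_pos: [0.4202, 0.0313, 0.0431]
orientation: [2.141, 2.298, 0.001]
force: [3.1, 0.2, 3.1]
opening: 0.0586
gripper_force: 25.0
```

Request:
arm_command(deltas=[[[0, 0, 0.3, 0, 0, 0], [0, 0, 0.7, 0, 0, 0], [0, 0, 1.0, 0, 0, 0], [0, 0, 1.0, 0, 0, 0], [0, 0, 0.7, 0, 0, 0], [0, 0, 0.3, 0, 0, 0], [0, 0, 0, 0, 0, 0], [0, 0, 0, 0, 0, 0], [0, 0, 0, 0, 0, 0], [0, 0, 0, 0, 0, 0], [0, 0, 0, 0, 0, 0]]])

```text
t: 9.02
tool_pos: [0.4192, 0.0313, 0.0821]
orientation: [-2.141, -2.298, 0.001]
force: [-0.2, -0.4, -4.2]
opening: 0.0585
gripper_force: 25.0
```

```bash
python3 - <<'E'
from h import *
F=[]
for i in range(6):
    s=monitor.read_state();F.append(s['force']); 
    if i<5: im=eyes.read_camera("top")
cv2.imwrite("pics/top1.png",im)
print(np.mean(F,0),np.std(F,0),s['t'],s['tool_pos'],s['opening'],s['wrist_torque'],s['joint_torque'])
E
```

```text
[ 0.1516396  -0.13972803 -4.41774582] [0.26834988 0.3388071  0.47170832] 9.2667 [0.41948659 0.03132179 0.08248654] 0.0588770054823079 [-0.01274095  0.04183378  0.00546852] [ 2.23875272e-04 -3.43118191e+01 -4.82952404e+01  6.27527037e-02
  2.82742863e-02 -2.75216571e-04]
```

B weighs about 4.4 N, so it is the full one. It goes to the tray.

Request:
arm_command(deltas=[[[0, 0, 1.0, 0, 0, 0], [0, 0, 2.0, 0, 0, 0], [0, 0, 2.0, 0, 0, 0], [0, 0, 2.0, 0, 0, 0], [0, 0, 1.0, 0, 0, 0], [0.2, 1.0, 0, 0, 0, 1], [0.4, 2.0, 0, 0, 0, 2], [0.6, 2.8, 0, 0, 0, 3], [0.6, 2.8, 0, 0, 0, 3], [0.6, 2.8, 0, 0, 0, 3], [0.6, 2.8, 0, 0, 0, 3], [0.6, 2.8, 0, 0, 0, 3]]])

```text
t: 10.27
tool_pos: [0.4549, 0.2033, 0.1611]
orientation: [-1.75, -2.607, 0.002]
force: [-0.1, 0.5, -4.2]
opening: 0.0588
gripper_force: 25.0
```

Request:
arm_command(deltas=[[[0.6, 2.8, 0, 0, 0, 3], [0.6, 2.8, 0, 0, 0, 3], [0.6, 2.8, 0, 0, 0, 2], [0.6, 2.8, 0, 0, 0, 2], [0.6, 2.0, 0, 0, 0, 1], [0.4, 1.0, 0, 0, 0, 0], [0.2, 0.4, 0, 0, 0, 0], [0, 0, 0, 0, 0, 0], [0, 0, 0, 0, 0, 0], [0, 0, 0, 0, 0, 0]]])

```text
t: 11.1
tool_pos: [0.4912, 0.3465, 0.162]
orientation: [-1.498, -2.761, 0.002]
force: [0.1, -0.5, -4.5]
opening: 0.0587
gripper_force: 25.0
```

```bash
python3 - <<'E'
from h import *
a=eyes.read_camera("top");s=monitor.read_state();c=cam("wrist");b=eyes.read_camera("wrist")
print(s['tool_pos'],s['opening'],s['force'],'wristcam',-c[1].T@c[2])
o=np.hstack([cv2.resize(a[120:320,80:280],(400,400)),cv2.resize(b,(400,300),interpolation=cv2.INTER_AREA).repeat(1,0)[:300] if 0 else cv2.copyMakeBorder(cv2.resize(b,(400,300)),0,100,0,0,cv2.BORDER_CONSTANT)])
cv2.imwrite("pics/c2.png",o)
E
```

```text
[0.49132712 0.34651005 0.16230405] 0.058364890203459995 [-0.89553509 -0.08864872 -4.74281545] wristcam [0.44695664 0.41640286 0.32853619]
```

View pics/c2.png

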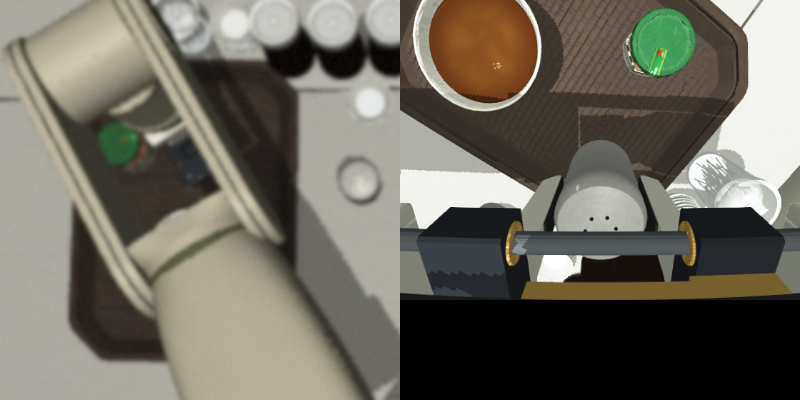

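The shaker hangs upright at (600,190) in the wrist view. It is well clear of the bowl at (480,45) and the chili jar at (662,42), and it is over the free part of the tray. Lowering it now.

Request:
arm_command(deltas=[[[0, 0, -1.0, 0, 0, 0], [0, 0, -2.0, 0, 0, 0], [0, 0, -2.0, 0, 0, 0], [0, 0, -2.0, 0, 0, 0], [0, 0, -2.0, 0, 0, 0], [0, 0, -1.2, 0, 0, 0], [0, 0, -0.6, 0, 0, 0], [0, 0, -0.2, 0, 0, 0], [0, 0, -0.1, 0, 0, 0], [0, 0, -0.1, 0, 0, 0], [0, 0, 0, 0, 0, 0], [0, 0, 0, 0, 0, 0]]])

```text
t: 12.2
tool_pos: [0.4923, 0.3477, 0.0518]
orientation: [1.498, 2.761, 0.002]
force: [0.2, 0.5, -4.7]
opening: 0.0588
gripper_force: 25.0
```

Request:
arm_command(deltas=[[[0, 0, -0.1, 0, 0, 0], [0, 0, -0.1, 0, 0, 0], [0, 0, -0.1, 0, 0, 0], [0, 0, -0.1, 0, 0, 0], [0, 0, -0.1, 0, 0, 0], [0, 0, 0, 0, 0, 0], [0, 0, 0, 0, 0, 0]]])

```text
t: 12.78
tool_pos: [0.4916, 0.3474, 0.0459]
orientation: [-1.498, -2.761, -0.0]
force: [-1.7, 0.2, -0.5]
opening: 0.0583
gripper_force: 25.0
```

Request:
arm_command(deltas=[[[0, 0, -0.05, 0, 0, 0], [0, 0, 0, 0, 0, 0], [0, 0, 0, 0, 0, 0], [0, 0, 0, 0, 0, 0]]])

```text
t: 13.12
tool_pos: [0.4916, 0.3474, 0.0459]
orientation: [-1.498, -2.761, -0.0]
force: [-4.1, -1.8, 5.9]
opening: 0.0585
gripper_force: 25.0
```

Request:
arm_command(deltas=[[[0, 0, 0, 0, 0, 0], [0, 0, 0, 0, 0, 0], [0, 0, 0, 0, 0, 0], [0, 0, 0, 0, 0, 0], [0, 0, 0, 0, 0, 0], [0, 0, 0, 0, 0, 0], [0, 0, 0, 0, 0, 0]]], gripper=1)

```text
t: 13.7
tool_pos: [0.4916, 0.3473, 0.0451]
orientation: [-1.498, -2.761, 0.0]
force: [0.4, 0.2, -0.5]
opening: 0.0925
gripper_force: 0.0
```

Request:
arm_command(deltas=[[[0, 0, 0.5, 0, 0, 0], [0, 0, 1.5, 0, 0, 0], [0, 0, 2.4, 0, 0, 0], [0, 0, 2.4, 0, 0, 0], [0, 0, 2.4, 0, 0, 0], [0, 0, 2.4, 0, 0, 0], [0, 0, 0.3, 0, 0, 0], [0, -1.5, 0, 0, 0, -2], [0, -3.0, 0, 0, 0, -4], [0, -3.5, 0, 0, 0, -4], [0, -3.5, 0, 0, 0, -4], [0, -3.5, 0, 0, 0, -4]]])

```text
t: 14.7
tool_pos: [0.4903, 0.1951, 0.1624]
orientation: [-1.916, -2.488, 0.003]
force: [0.7, -1.3, -0.5]
opening: 0.0928
gripper_force: 0.0
```

Request:
arm_command(deltas=[[[-0.4, -3.5, 0, 0, 0, -3], [-0.4, -3.5, 0, 0, 0, -3], [-0.4, -3.5, 0, 0, 0, -3], [-0.4, -3.5, 0, 0, 0, -3], [-0.4, -3.5, 0, 0, 0, -3], [-0.5, -3.5, 0, 0, 0, -3], [-0.5, -3.5, 0, 0, 0, -3], [-0.5, -3.0, 0, 0, 0, -3], [-0.5, -1.7, 0, 0, 0, -3], [0, -0.5, 0, 0, 0, 0], [0, 0, 0, 0, 0, 0], [0, 0, 0, 0, 0, 0]]])

```text
t: 15.7
tool_pos: [0.451, -0.0994, 0.1633]
orientation: [-2.44, -1.977, 0.001]
force: [-0.1, 0.2, -0.4]
opening: 0.0928
gripper_force: 0.0
```

```bash
python3 - <<'E'
from h import *
s=monitor.read_state();c=cam("wrist");b=eyes.read_camera("wrist");a=eyes.read_camera("top")
print(s['tool_pos'],'C top proj',proj("wrist",[.4495,-.1005,.093],c),'pan',proj("wrist",[.448,-.332,.024],c),'tray shaker top',proj("top",[.4917,.3473,.096]))
o=np.hstack([cv2.resize(a[120:320,80:280],(400,400)),cv2.copyMakeBorder(cv2.resize(b,(400,300)),0,100,0,0,cv2.BORDER_CONSTANT)])
cv2.imwrite("pics/c3.png",o)
E
```

```text
[ 0.45103713 -0.09938778  0.16328196] C top proj [277.38978881 220.70687246] pan [317.30821635 379.69454786] tray shaker top [182.79754952 185.42208544]
```

View pics/c3.png

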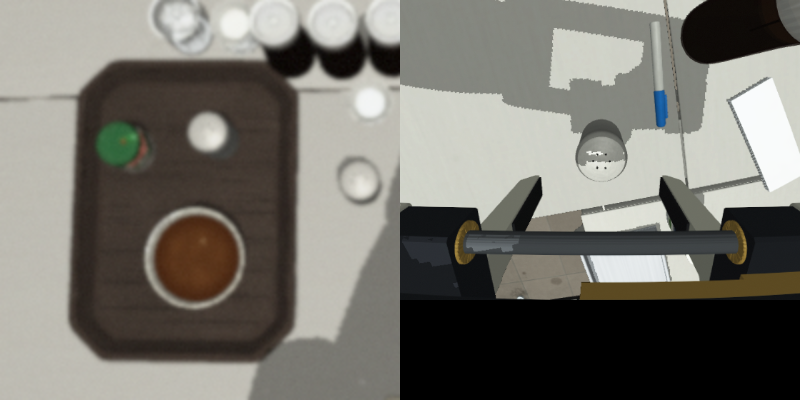

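The shaker stands upright on the tray at (208,132), clear of the bowl and the jar. C sits between the open fingers at (602,158) as predicted, and the pan is at (625,250). Grasping C.

Request:
arm_command(deltas=[[[-0.1, -0.1, -2.0, 0, 0, 0], [0, 0, -2.0, 0, 0, 0], [0, 0, -2.0, 0, 0, 0], [0, 0, -2.0, 0, 0, 0], [0, 0, -2.0, 0, 0, 0], [0, 0, -1.4, 0, 0, 0], [0, 0, -0.6, 0, 0, 0], [0, 0, 0, 0, 0, 0], [0, 0, 0, 0, 0, 0]]])

```text
t: 16.55
tool_pos: [0.4508, -0.1001, 0.0444]
orientation: [-2.439, -1.979, 0.0]
force: [-0.2, -0.2, 0.2]
opening: 0.0931
gripper_force: 0.0
```

Request:
arm_command(deltas=[[[0, 0, 0, 0, 0, 0], [0, 0, 0, 0, 0, 0], [0, 0, 0, 0, 0, 0], [0, 0, 0, 0, 0, 0], [0, 0, 0, 0, 0, 0], [0, 0, 0, 0, 0, 0], [0, 0, 0, 0, 0, 0], [0, 0, 0, 0, 0, 0], [0, 0, 0, 0, 0, 0], [0, 0, 0, 0, 0, 0]]], gripper=-1, squeeze=20)

```text
t: 17.38
tool_pos: [0.4508, -0.1008, 0.0444]
orientation: [2.44, 1.978, 0.0]
force: [0.4, 0.5, 3.5]
opening: 0.0577
gripper_force: 20.0
```

Request:
arm_command(deltas=[[[0, 0, 0.3, 0, 0, 0], [0, 0, 0.7, 0, 0, 0], [0, 0, 1.0, 0, 0, 0], [0, 0, 1.0, 0, 0, 0], [0, 0, 1.0, 0, 0, 0], [0, 0, 0.7, 0, 0, 0], [0, 0, 0.3, 0, 0, 0], [0, 0, 0, 0, 0, 0], [0, 0, 0, 0, 0, 0], [0, 0, 0, 0, 0, 0], [0, 0, 0, 0, 0, 0], [0, 0, 0, 0, 0, 0]]])

```text
t: 18.38
tool_pos: [0.4502, -0.1006, 0.0935]
orientation: [-2.44, -1.977, 0.001]
force: [-0.5, -1.2, -1.7]
opening: 0.0581
gripper_force: 20.0
```

```bash
python3 - <<'E'
from h import *
F=[]
for i in range(6):
    s=monitor.read_state();F.append(s['force']); 
    if i<5: im=eyes.read_camera("top")
print(np.mean(F,0),np.std(F,0),s['t'],s['tool_pos'],s['opening'])
E
```

```text
[-0.11553012  0.10882215 -1.38585967] [0.62281962 0.71320406 0.38642814] 18.6333 [ 0.45051739 -0.10066886  0.09400012] 0.05798858743543636
```

C weighs about 1.3 N, so it is the nearly empty one. It goes to the pan.

Request:
arm_command(deltas=[[[0, 0, 1.0, 0, 0, 0], [0, -0.8, 1.0, 0, 0, -1], [0, -1.8, 0, 0, 0, -2], [-0.1, -2.6, 0, 0, 0, -3], [0, -3.0, 0, 0, 0, -3], [-0.1, -3.0, 0, 0, 0, -3], [0, -3.0, 0, 0, 0, -3], [0, -3.0, 0, 0, 0, -3], [0, -2.8, 0, 0, 0, -3], [0, -2.0, 0, 0, 0, -2], [0, -1.1, 0, 0, 0, 0], [0, 0, 0, 0, 0, 0]]])

```text
t: 19.63
tool_pos: [0.4485, -0.3344, 0.1153]
orientation: [2.786, 1.448, 0.0]
force: [-0.6, 0.6, -1.8]
opening: 0.0577
gripper_force: 20.0
```

```bash
python3 - <<'E'
from h import *
for _ in range(3): eyes.read_camera("scene")
s=monitor.read_state();c=cam("wrist");b=eyes.read_camera("wrist");a=eyes.read_camera("top")
print(s['tool_pos'],s['orientation'],'pan corners in view',[proj("wrist",p,c).round() for p in([.51,-.2645,.024],[.5158,-.3923,.024],[.3863,-.4,.024],[.3794,-.271,.024])])
o=np.hstack([cv2.resize(a[140:240,350:450],(400,400)),cv2.copyMakeBorder(cv2.resize(b,(400,300)),0,100,0,0,cv2.BORDER_CONSTANT)])
cv2.imwrite("pics/c4.png",o)
E
```

```text
[ 0.44865158 -0.33095071  0.11435893] [-2.78502352e+00 -1.45266732e+00 -3.80895866e-04] pan corners in view [array([296.,  98.]), array([386., 225.]), array([267., 307.]), array([169., 200.])]
```

View pics/c4.png

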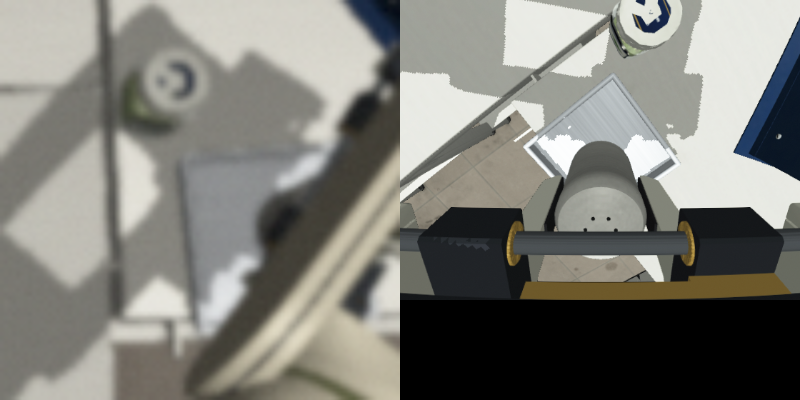

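The shaker hangs upright over the pan. The pan corners I see in the wrist view, (613,76), (680,163) and (525,146), match the prediction within about 4 mm. Lowering it now.

Request:
arm_command(deltas=[[[0, 0, -1.0, 0, 0, 0], [0, 0, -1.5, 0, 0, 0], [0, 0, -1.5, 0, 0, 0], [0, 0, -1.0, 0, 0, 0], [0, 0, -0.5, 0, 0, 0], [0, 0, -0.3, 0, 0, 0], [0, 0, -0.2, 0, 0, 0], [0, 0, -0.1, 0, 0, 0], [0, 0, 0, 0, 0, 0], [0, 0, 0, 0, 0, 0]]])

```text
t: 20.72
tool_pos: [0.449, -0.3321, 0.0538]
orientation: [2.785, 1.451, 0.001]
force: [0.1, 0.8, -1.5]
opening: 0.0579
gripper_force: 20.0
```

Request:
arm_command(deltas=[[[0, 0, -0.1, 0, 0, 0], [0, 0, -0.1, 0, 0, 0], [0, 0, -0.1, 0, 0, 0], [0, 0, -0.1, 0, 0, 0], [0, 0, -0.1, 0, 0, 0], [0, 0, 0, 0, 0, 0], [0, 0, 0, 0, 0, 0], [0, 0, 0, 0, 0, 0]]])

```text
t: 21.38
tool_pos: [0.4486, -0.3317, 0.0481]
orientation: [2.786, 1.452, 0.0]
force: [0.3, -0.3, -1.2]
opening: 0.0578
gripper_force: 20.0
```

Request:
arm_command(deltas=[[[0, 0, -0.05, 0, 0, 0], [0, 0, -0.05, 0, 0, 0], [0, 0, 0, 0, 0, 0], [0, 0, 0, 0, 0, 0], [0, 0, 0, 0, 0, 0]]])

```text
t: 21.8
tool_pos: [0.4487, -0.3318, 0.0474]
orientation: [2.786, 1.452, 0.0]
force: [-1.0, 1.0, 3.0]
opening: 0.0578
gripper_force: 20.0
```

Contact made. Releasing and moving clear.

Request:
arm_command(deltas=[[[0, 0, 0, 0, 0, 0], [0, 0, 0, 0, 0, 0], [0, 0, 0, 0, 0, 0], [0, 0, 0, 0, 0, 0], [0, 0, 0, 0, 0, 0], [0, 0, 0, 0, 0, 0], [0, 0, 0, 0, 0, 0]]], gripper=1)

```text
t: 22.38
tool_pos: [0.4486, -0.3317, 0.0471]
orientation: [-2.786, -1.452, 0.0]
force: [-0.1, -0.3, 1.3]
opening: 0.0926
gripper_force: 0.0
```

Request:
arm_command(deltas=[[[0, 0, 0.5, 0, 0, 0], [0, 0, 1.5, 0, 0, 0], [0, 0, 2.4, 0, 0, 0], [0, 0, 2.4, 0, 0, 0], [0, 0, 2.4, 0, 0, 0], [0, 0, 2.4, 0, 0, 0], [0, 0, 2.4, 0, 0, 0], [0, 0, 1.5, 0, 0, 0], [0, 0, 0.5, 0, 0, 0], [0, 0, 0, 0, 0, 0]]])

```text
t: 23.22
tool_pos: [0.4494, -0.3324, 0.2092]
orientation: [2.783, 1.45, 0.002]
force: [-0.2, 0.5, -0.8]
opening: 0.093
gripper_force: 0.0
```

Request:
arm_command(deltas=[[[0, 1.5, 0, 0, 0, 2], [-0.3, 2.5, 0, 0, 0, 2], [-0.3, 3, 0, 0, 0, 2], [-0.3, 3, 0, 0, 0, 2], [-0.3, 3, 0, 0, 0, 2], [-0.3, 3, 0, 0, 0, 2], [-0.3, 3, 0, 0, 0, 2], [-0.3, 2, 0, 0, 0, 2], [0, 1, 0, 0, 0, 0], [0, 0, 0, 0, 0, 0], [0, 0, 0, 0, 0, 0], [0, 0, 0, 0, 0, 0]]])

```text
t: 24.22
tool_pos: [0.4275, -0.1124, 0.2066]
orientation: [-2.557, -1.824, 0.001]
force: [0.3, -1.0, -0.3]
opening: 0.093
gripper_force: 0.0
```

```bash
python3 - <<'E'
from h import *
a=eyes.read_camera("top");b=eyes.read_camera("scene")
o=np.vstack([cv2.resize(a[130:270,110:460],(750,300)),cv2.resize(b[140:290,120:430],(620,300))[:, :620].copy() if 0 else cv2.copyMakeBorder(cv2.resize(b[140:290,120:430],(620,300)),0,0,0,130,cv2.BORDER_CONSTANT)])
cv2.imwrite("pics/c5.png",o);print(monitor.read_state()['tool_pos'])
E
```

```text
[ 0.42758781 -0.11264436  0.20686474]
```

View pics/c5.png

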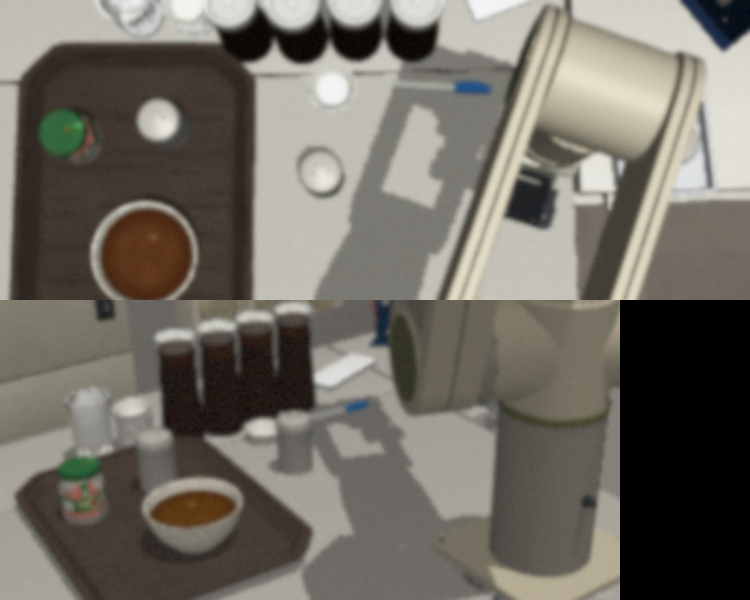

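The tray shaker at (159,120) and the half-full one at (320,172) stand upright. The arm hides the pan, so I'll move aside and check it.

Request:
arm_command(deltas=[[[0, 1.5, 0, 0, 0, 2], [0, 3, 0, 0, 0, 2], [0, 3, 0, 0, 0, 2], [0, 3, 0, 0, 0, 2], [0, 3, 0, 0, 0, 2], [0, 3, 0, 0, 0, 2], [0, 2, 0, 0, 0, 2], [0, 1, 0, 0, 0, 0], [0, 0, 0, 0, 0, 0], [0, 0, 0, 0, 0, 0], [0, 0, 0, 0, 0, 0], [0, 0, 0, 0, 0, 0]]])

```text
t: 25.32
tool_pos: [0.4278, 0.082, 0.2071]
orientation: [2.318, 2.12, -0.001]
force: [0.1, -0.1, -0.3]
opening: 0.0932
gripper_force: 0.0
```

```bash
python3 - <<'E'
from h import *
a=eyes.read_camera("top");print(proj("top",[.4487,-.3318,.096]))
cv2.imwrite("pics/c6.png",cv2.resize(a[130:250,330:470],(560,480)))
E
```

```text
[425.92144426 194.83079788]
```

View pics/c6.png

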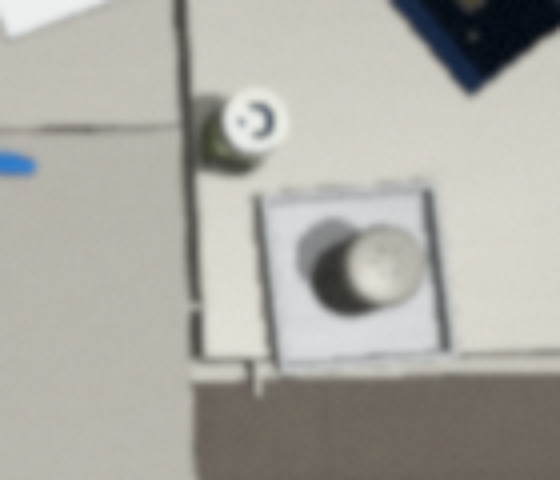

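The shaker's top at (385,265) is where an upright shaker in the middle of the pan should appear, and the spice jar has not moved. Handing in.

```bash
python3 -c "
from plant import ticket
print(ticket.close_job())"
```

```text
the job is handed in; nothing more can be done
None
```

The job is handed in: the full shaker stands upright on the tray, the nearly empty one stands upright in the pan, and the half-full one is back where it stood.

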